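Push a stuck filter cartridge out of its housing

TASK

The orange, spent filter cartridge is stuck in its steel housing. Take the blue-handled push rod out of its holder, push the orange cartridge down through the access hole in the top plate of its housing so that it drops into the tray underneath (the rod goes in almost to its collar), then put the rod back upright in its holder, collar on the rim, and let go. Push with the rod only, never with the gripper, and leave the white, fresh cartridge where it is.

Things in the scene. Friction and masses are not known exactly. Their poses are not given: they have to be found in the camera images.
- rod_grip (a point): Centre of the push rod's round blue handle (26 mm across, 50 long); z up. 25 mm below it: top of a steel collar 50 across, 6 thick; the shank (14 across) ends 86 mm below it. About 150 g. At the start the shank hangs centred in the 34 mm hole of the holder, a fixed grey round block 72 across, 70 high, collar on its rim: this point's start position is where it must return.
- port (a point): Centre of the 30 mm access hole, at the upper face of the top plate (80 by 90 mm, 10 thick, 105 mm above the bench) of the fixed steel housing with the orange cartridge; z up, y across its side walls. Its foot is a tray. Sprung leaves hold the cartridge: it gives way at 5 to 9 N, drags on, and falls out when pushed 30 to 35 mm down, so push the rod in almost to its collar. Two like housings: one holds white, one empty.
- spent_centre (a point): Centre of the loose orange spent cartridge, 44 by 44 by 22 mm high, about 60 g. At the start it is centred under the access hole, its top 12 mm and this point 23 mm below the plate's upper face; it is seen through the hole and from the open front and back of the housing. Fallen into the tray, it is 17 to 30 mm above the bench.
- fresh_centre (a point): Centre of the white fresh cartridge, same size, held in the same way in another housing of the same make. It must stay there.

How it is judged:
By the outcome, as a careful person would: the job done as asked, in the order asked, and still so for the second after the job is handed in, with the robot touching nothing.
It also fails if it takes over 51 s, if anything falls off the work surface, if the arm or the gripper's body presses on something with over 40 N, if the wrist force passes 120 N, or if a joint passes its speed limit or range.

ROBOT

A 7-joint arm with a two-finger parallel gripper is mounted at the origin on the work surface. World frame = base frame: x ahead of the robot, y to its left, z up, the work surface at z = 0. Lengths are in m, angles in rad, forces in N, time in s.
With the tool pointing down it reaches from about 0.375 to 0.925 m from the base axis. Payload 3.1 kg.
Tool frame: the origin (TCP) lies at the very end of the fingers, on their centre line; the grasp point (between the pads) lies env.grasp_offset behind it (env.grasp_offset is the distance from the TCP to the grasp point, in m); z points along the fingers, y is the line along which they close (so a half turn about z gives the same grasp; the last joint's range is limited). The gripper opens to 85 mm and grips with 20 to 120 N. Pads are 22 mm wide; open, the fingers measure 114 mm over their backs; the gripper's body (76 mm by 85 mm) begins 54 mm behind the grasp point. The pads swing forward as they close: fully open they stand 13 mm farther back than shut.
Start: joints at [1.073, 0.383, 0.044, 1.598, -0.018, 1.161, -0.05], TCP at [0.253, -0.599, 0.231] pointing down, gripper open.
Joint ranges: [-2.61, 2.61], [-0.41, 2.15], [-1.48, 1.57], [0, 2.5], [-1.57, 4.71], [0.05, 1.97], [-2.85, 2.85]. Speed limits (rad/s): [2.79, 2.79, 3.14, 3.14, 3.14, 3.14, 3.14].

INTERFACE

Orientations are given as a unit quaternion [w, x, y, z].
In Python, from station import readout, viewer, env, finder gives the robot as it stands. The module is installed in compiled form; this text tells all that it offers.
- The arm moves only by the shell command python3 -m jog 'ROWS' [FORCE]. ROWS is JSON, a list of rows, each a list of 3 entries, a list of its own where there are three numbers: the shift along the world's x, y, z each as a share of 12 cm, from -1 to 1, then the turn about the world's z as a share of 45 degrees, from -1 to 1, then the gripper's target within -1 to 1 (fully open at 1, half-way at 0, shut at -1). A call has 1 to 20 rows; each row is the pose to reach, as a shift and turn from the pose commanded when the call began; what a row does not reach only later rows make up. A row lasts 1/10 s, in which the tool goes at most 50 mm and 8.59 degrees, less where a joint would pass 70% of its speed; a pose out of reach is approached as far as the arm can. A call with a number of a shift or a turn outside -1 to 1 is refused whole. A call with a gripper value outside its range is refused whole. The fingers move at their own pace and stop on an object; FORCE is the grip in N (left out, the last holds). Time passes only in rows, so rows that repeat a pose let the fingers close. It gives the time, the measured TCP pose, the force, the opening and the grip force at its end, in the units of the state.
- readout.get_state(): the state, without advancing time (a new reading comes with each control period).
- viewer.grab_frame(name): name is "side" or "top"; returns a dict with "color" (480x640x3 uint8, red, green, blue), "camera_matrix" (3x3 intrinsics, pixels), "R" (3x3) and "t" (3): a world point X has camera coordinates R X + t. Camera axes: x right, y down, z forward; pixel columns grow to the right and rows downward; lengths in m; the calibration is good to about 2 mm. A picture is of the moment at which its call begins. There is no depth.
- env.sign_off(): hands the job in; it is judged then, once.
Trained networks look in the newest picture that a camera, given by its name, has taken for a name from the list of things; names that differ only in an ending like _2 or _b are one class to them, and where a whole thing is asked for, a point or a joint stands for the part that bears it (a point fixed in the world has none). Each returns a list of dicts, best first, with "confidence" (0 to 1); they miss things now and then, are a little off and sometimes report something else, mostly with a low value. They report only what shows in the picture. A call takes as long as a camera call.
- finder.search_frame(camera, label): "xy" ([column, row] in pixels, amid what is visible of it).
- finder.masks_of(camera, label): "mask" (480x640 bool, what is visible of it) and "xy" ([column, row] in pixels, amid what is visible of it).
The state is a dict: "time": time; "joint_pos": joint angles; "joint_vel": joint speeds; "tau": joint torques, N m; "eef_pos": TCP position; "ee_rot": TCP orientation; "force": force on the tool from outside, world axes, zero at the start; "wrist_torque": the same for the moment, N m; "finger_gap": finger opening in m; "grasp_force": force on a finger pad.
Only numpy, scipy, OpenCV 4.12 (cv2) and the standard library are available. Lean on these libraries where they do the work, as an engineer would, in place of code of your own. Each camera call takes 0.05 s, during which the arm holds its last target. There are 200 camera calls.

## Working session

There is one attempt and no reset: what is moved stays moved. The work goes in short steps, Python scripts to look and compute and a shell command to move; the robot and the scene stay as the last step left them, time stands still between calls to the robot, and variables do not carry over. Pictures are saved under pics/ and viewed, at most 10 in all, crops included, and the job is handed in when it is done.

```bash
mkdir -p pics; cat > h.py <<'E'
import numpy as np, cv2
from station import readout, viewer, env, finder
def cam(n):
    f=viewer.grab_frame(n); return f
def proj(f,X):
    c=f["R"]@np.array(X)+f["t"]; p=f["camera_matrix"]@c; return p[:2]/p[2]
def atz(f,uv,z):
    K,R,t=map(np.array,(f["camera_matrix"],f["R"],f["t"])); d=R.T@np.linalg.solve(K,[uv[0],uv[1],1]); o=-R.T@t
    return o+d*(z-o[2])/d[2]
def tri(fa,ua,fb,ub):
    P=[np.array(f["camera_matrix"])@np.c_[f["R"],f["t"]] for f in(fa,fb)]
    X=cv2.triangulatePoints(P[0],P[1],np.array(ua,float).reshape(2,1),np.array(ub,float).reshape(2,1)); return (X[:3]/X[3]).ravel()
E
python3 - <<'E'
from h import *
np.set_printoptions(precision=4,suppress=True)
ims=[]
for n in("side","top"):
    f=cam(n); cv2.imwrite(f"pics/{n}0.png",f["color"][...,::-1]); print(n,"cam at",-f["R"].T@f["t"])
    for l in("rod_grip","port","spent_centre","fresh_centre"):
        for d in finder.search_frame(n,l)[:3]: print(l,d["xy"],round(d["confidence"],2), [atz(f,d["xy"],z) for z in({"rod_grip":[.101],"port":[.105],"spent_centre":[.082],"fresh_centre":[.082]}[l])])
s=readout.get_state(); print(s,env.grasp_offset)
E
```

```text
side cam at [0.4858 0.5629 0.6995]
rod_grip [353.1, 308.5] 0.82 [array([0.4777, 0.1113, 0.101 ])]
port [306.3, 431.1] 0.88 [array([0.5198, 0.2984, 0.105 ])]
port [353.5, 306.2] 0.63 [array([0.4775, 0.1102, 0.105 ])]
spent_centre [302.8, 407.7] 0.95 [array([0.5294, 0.2589, 0.082 ])]
fresh_centre [347.6, 205.9] 0.52 [array([ 0.5029, -0.1267,  0.082 ])]
top cam at [ 0.3939 -0.017   1.0586]
rod_grip [266.4, 265.0] 0.79 [array([0.4743, 0.0884, 0.101 ])]
port [182.8, 240.4] 0.57 [array([0.5154, 0.2438, 0.105 ])]
spent_centre [173.6, 236.4] 0.75 [array([0.5255, 0.268 , 0.082 ])]
spent_centre [266.4, 263.9] 0.19 [array([0.478 , 0.0906, 0.082 ])]
fresh_centre [373.6, 253.1] 0.54 [array([ 0.5031, -0.1085,  0.082 ])]
{'time': 0.5, 'joint_pos': array([ 1.0732,  0.3829,  0.0439,  1.5979, -0.0179,  1.1612, -0.0499]), 'joint_vel': array([-0.0008, -0.0011,  0.0003, -0.0015,  0.0008, -0.001 , -0.    ]), 'tau': array([ -0.001 , -43.2933,   1.0213, -24.9575,   0.0105,   0.0033,
        -0.    ]), 'eef_pos': array([ 0.253 , -0.5987,  0.2312]), 'ee_rot': array([-0.    ,  0.9801,  0.1986,  0.    ]), 'force': array([1.1236, 0.2858, 0.2139]), 'wrist_torque': array([ 0.0265,  0.0544, -0.0245]), 'grasp_force': 0.0, 'finger_gap': 0.08532716941189515} 0.0187
```

View pics/side0.png

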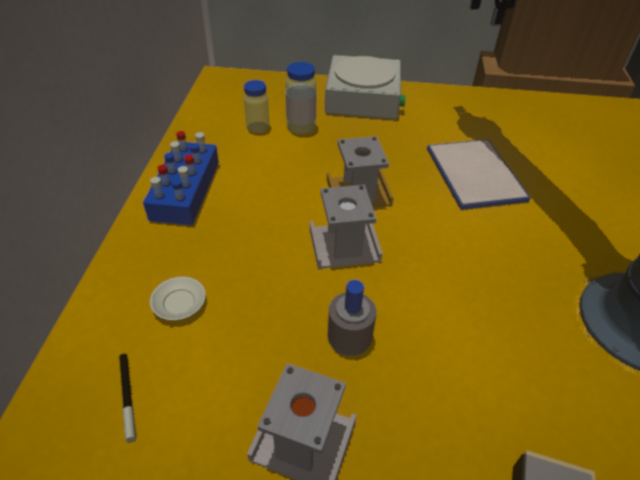

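View pics/top0.png

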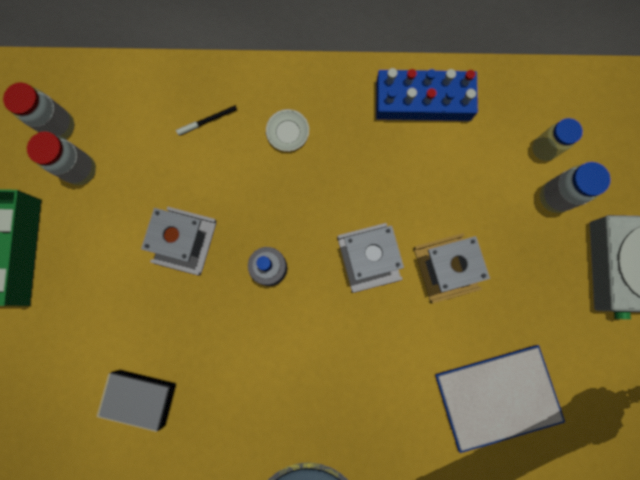

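```bash
python3 - <<'E'
from h import *
s=cam("side")["color"];t=cam("top")["color"]
def c(im,x,y,w,h,k): return cv2.resize(im[y:y+h,x:x+w],(w*k,h*k),interpolation=cv2.INTER_CUBIC)
A=c(t,135,195,100,75,4); B=c(t,240,225,100,75,4); C=c(s,245,355,100,75,4); D=c(s,310,270,100,75,4)
im=np.vstack([np.hstack([A,B]),np.hstack([C,D])]); im=np.clip(im*1.5,0,255).astype(np.uint8)
cv2.imwrite("pics/crop.png",im[...,::-1])
for n,im in(("side",s),("top",t)):
    hsv=cv2.cvtColor(im,cv2.COLOR_RGB2HSV)
    for nm,lo,hi,box in(("blue",(105,120,60),(130,255,255),(230,230,400,320)),("orange",(0,130,60),(13,255,255),(140,200,340,430))):
        m=cv2.inRange(hsv,lo,hi); x0,y0,x1,y1=box; k=np.zeros_like(m);k[y0:y1,x0:x1]=m[y0:y1,x0:x1]
        N,_,st,ce=cv2.connectedComponentsWithStats(k)
        for i in range(1,N):
            if st[i,4]>25: print(n,nm,st[i],ce[i])
E
```

```text
side blue [347 281  16  15 184] [354.58152174 287.52717391]
side orange [291 396  24  20 361] [302.7867036  405.84487535]
top blue [257 256  14  15 164] [263.45731707 263.20731707]
top orange [164 228  14  14 157] [170.77070064 234.30573248]
```

View pics/crop.png

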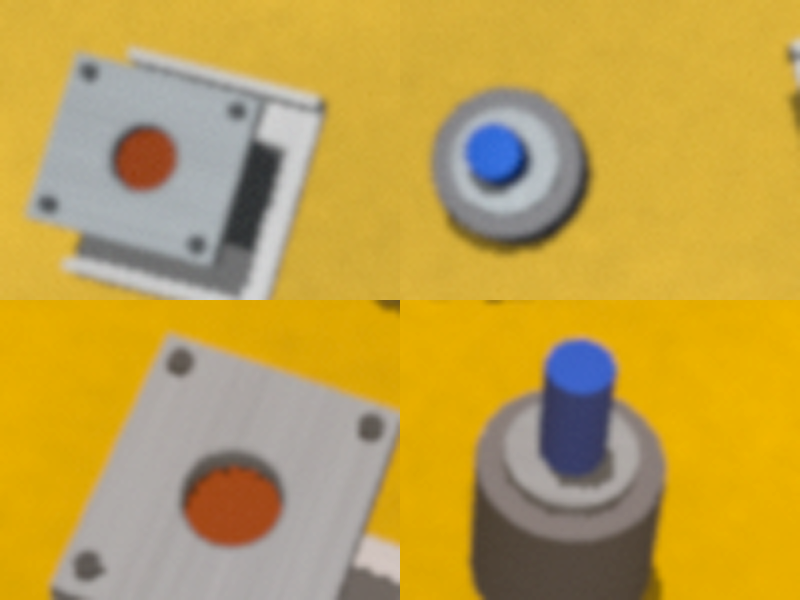

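```bash
python3 - <<'E'
from h import *
np.set_printoptions(precision=4,suppress=True)
s=cam("side");t=cam("top")
for n,a,b,z in(("rodtop",(354.9,286.4),(263.4,262.9),.126),("port",(302.75,404.25),(170.1,234.06),.105)):
    print(n,tri(s,a,t,b),atz(s,a,z),atz(t,b,z))
print("collar",atz(t,(240+107/4-.4,225+159/4-.4),.076),"holder top",atz(s,(310+170/4-.4,270+167/4-.4),.07))
q=[atz(t,(135+u/4-.4,195+v/4-.4),.105) for u,v in((89,72),(236,111),(196,244),(47,204))]
print(q, [np.linalg.norm(q[i]-q[i-1]) for i in range(4)])
E
```

```text
rodtop [0.477  0.0911 0.1257] [0.4782 0.0911 0.126 ] [0.4758 0.0912 0.126 ]
port [0.5273 0.2673 0.1075] [0.5285 0.2659 0.105 ] [0.5266 0.2681 0.105 ]
collar [0.4776 0.0913 0.076 ] holder top [0.4784 0.0933 0.07  ]
[array([0.5662, 0.2955, 0.105 ]), array([0.5495, 0.2259, 0.105 ]), array([0.4874, 0.2405, 0.105 ]), array([0.5041, 0.3105, 0.105 ])] [np.float64(0.06384681874719182), np.float64(0.07162033357666733), np.float64(0.06377556823686756), np.float64(0.07198687336772679)]
```

```bash
for i in 1; do
python3 -m jog '[[[0.32,1,0],0,1],[[0.32,1,0],0,1],[[0.32,1,0],0,1]]'
python3 -m jog '[[[0.32,1,0],0,1],[[0.32,1,0],0,1],[[0.32,1,0],0,1]]'
python3 -m jog '[[[0.32,1,0],0,1],[[0.32,1,0],0,1],[[0.32,1,0],0,1]]'
python3 -m jog '[[[0.32,1,0],0,1],[[0.32,1,0],0,1],[[0.32,1,0],0,1]]'
python3 -m jog '[[[0.32,1,0],0,1],[[0.32,1,0],0,1],[[0.32,1,0],0,1],[[0.32,1,0],0,1],[[0.32,1,0],0,1]]'; done
python3 -c "
from h import *
s=readout.get_state();print(s['time'],s['eef_pos'],s['ee_rot'],s['joint_pos'])"
```

```text
time: 1.0
eef_pos: [0.2937, -0.4744, 0.231]
ee_rot: [-0.001, 0.98, 0.201, 0.001]
force: [0.3, -0.4, -0.1]
finger_gap: 0.0852
grasp_force: 0.0
time: 1.3
eef_pos: [0.3316, -0.3542, 0.2314]
ee_rot: [-0.001, 0.98, 0.201, 0.0]
force: [0.7, -0.5, 0.2]
finger_gap: 0.0856
grasp_force: 0.0
time: 1.6
eef_pos: [0.3696, -0.2344, 0.2316]
ee_rot: [-0.0, 0.98, 0.201, 0.001]
force: [-0.1, -1.2, -0.9]
finger_gap: 0.0854
grasp_force: 0.0
time: 1.9
eef_pos: [0.4078, -0.1143, 0.2319]
ee_rot: [-0.0, 0.98, 0.201, 0.001]
force: [0.2, -0.6, 0.7]
finger_gap: 0.0854
grasp_force: 0.0
time: 2.4
eef_pos: [0.445, 0.0014, 0.2314]
ee_rot: [0.0, 0.98, 0.199, -0.0]
force: [-0.9, -1.0, 0.1]
finger_gap: 0.0857
grasp_force: 0.0
2.4 [0.44501424 0.00138042 0.23137072] [ 3.08608706e-04  9.79913190e-01  1.99424275e-01 -6.34278074e-05] [ 0.42631356  0.01377548 -0.52034386  2.04508736  0.00845572  1.08462795
 -1.26719633]
```

```bash

python3 -m jog '[[[0.27,0.75,0],0,1],[[0.27,0.75,0],0,1],[[0.27,0.75,0],0,1],[[0.27,0.75,-0.4],0,1],[[0.27,0.75,-0.67],0,1],[[0.27,0.75,-0.67],0,1],[[0.27,0.75,-0.67],0,1]]'
python3 - <<'E'
from h import *
s=cam("side")["color"];t=cam("top")["color"]
cv2.imwrite("pics/pre.png",np.clip(np.hstack([cv2.resize(s[180:380,250:450],(400,400)),cv2.resize(t[180:340,190:350],(400,400))])*1.4,0,255).astype(np.uint8)[...,::-1])
E
```

```text
time: 3.1
eef_pos: [0.4772, 0.0894, 0.1508]
ee_rot: [0.0, 0.98, 0.197, -0.001]
force: [1.5, -0.3, 0.5]
finger_gap: 0.0853
grasp_force: 0.0
```

View pics/pre.png

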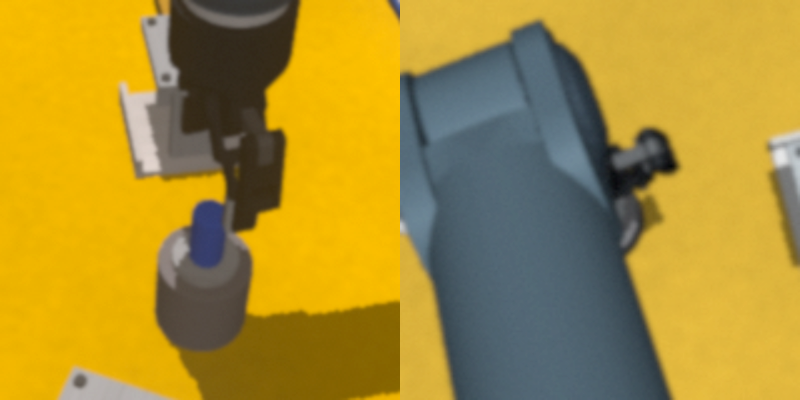

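```bash
python3 - <<'E'
from h import *
s=cam("side")
for o in(-1,0,1):
  for z in (.151,.164):
    p=proj(s,(.4772-.0166*o*1.15,.0894+.039*o*1.15,z)); print(o,z,p,(p-[250,180])*2)
E
```

```text
-1 0.151 [345.81034434 249.31785484] [191.62068867 138.63570969]
-1 0.164 [346.32151507 243.10066776] [192.64303014 126.20133552]
0 0.151 [356.95170291 274.05674489] [213.90340582 188.11348979]
0 0.164 [357.63005961 267.86969649] [215.26011921 175.73939298]
1 0.151 [369.16266832 301.17064924] [238.32533664 242.34129848]
1 0.164 [370.03892192 295.04874382] [240.07784384 230.09748765]
```

```bash

python3 -m jog '[[[0,0.02,-0.2],0,1],[[0,0.02,-0.4],0,1],[[0,0.02,-0.55],0,1],[[0,0.02,-0.55],0,1],[[0,0.02,-0.55],0,1]]'
python3 -m jog '[[[0,0,0],0,-1],[[0,0,0],0,-1],[[0,0,0],0,-1],[[0,0,0],0,-1],[[0,0,0],0,-1],[[0,0,0],0,-1],[[0,0,0],0,-1],[[0,0,0],0,-1],[[0,0,0],0,-1],[[0,0,0],0,-1]]' 80
```

```text
time: 3.75
eef_pos: [0.4786, 0.0938, 0.0862]
ee_rot: [0.0, 0.98, 0.198, 0.001]
force: [-0.4, 0.0, 0.2]
finger_gap: 0.0854
grasp_force: 0.0
time: 4.75
eef_pos: [0.4782, 0.0937, 0.0857]
ee_rot: [0.0, 0.98, 0.198, 0.001]
force: [-1.9, -0.7, 6.0]
finger_gap: 0.0241
grasp_force: 78.2
```

```bash

python3 -m jog '[[[0,0,0.1],0,-1],[[0,0,0.3],0,-1],[[0,0,0.6],0,-1],[[0,0,0.9],0,-1],[[0,0,1],0,-1],[[0,0,1],0,-1],[[0,0,1],0,-1]]'
python3 - <<'E'
from h import *
s=cam("side")["color"];t=cam("top")["color"]
cv2.imwrite("pics/lift.png",np.clip(np.hstack([cv2.resize(s[180:380,250:450],(400,400)),cv2.resize(t[180:340,190:350],(400,400))])*1.4,0,255).astype(np.uint8)[...,::-1])
E
```

```text
time: 5.45
eef_pos: [0.4762, 0.0932, 0.2036]
ee_rot: [0.0, 0.98, 0.199, -0.001]
force: [-0.7, -0.2, -1.9]
finger_gap: 0.0246
grasp_force: 78.5
```

View pics/lift.png

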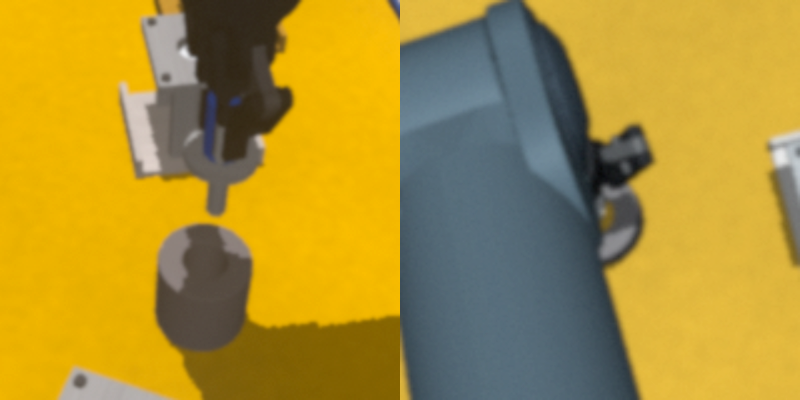

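```bash
python3 - <<'E'
from h import *
s=cam("side")
print(atz(s,(250+216/2-.3,180+211/2-.3),.133), "tip bottom centre", proj(s,(.4762,.0932,.133)),(proj(s,(.4762,.0932,.133))-[250,180])*2, (proj(s,(.4762,.0932,.174+.02))-[250,180])*2)
E
```

```text
[0.47454696 0.09422289 0.133     ] tip bottom centre [356.57231074 284.51713485] [213.14462147 209.03426969] [219.68455371 150.2612466 ]
```

```bash

python3 -m jog '[[[0.07,0.24,0],0,-1],[[0.14,0.5,0],0,-1],[[0.21,0.725,0],0,-1]]'
python3 -m jog '[[[0.07,0.24,0],0,-1],[[0.14,0.5,0],0,-1],[[0.21,0.725,0],0,-1],[[0.21,0.725,0],0,-1],[[0.21,0.725,0],0,-1],[[0.21,0.725,0],0,-1]]'
python3 - <<'E'
from h import *
s=cam("side")["color"];t=cam("top")["color"]
print(readout.get_state()['joint_pos'])
cv2.imwrite("pics/over.png",np.clip(np.hstack([cv2.resize(s[280:480,200:400],(400,400)),cv2.resize(t[160:320,100:260],(400,400))])*1.4,0,255).astype(np.uint8)[...,::-1])
E
```

```text
time: 5.9
eef_pos: [0.5018, 0.1816, 0.2032]
ee_rot: [-0.0, 0.98, 0.199, -0.001]
force: [0.2, 0.3, -1.1]
finger_gap: 0.0246
grasp_force: 78.6
time: 6.5
eef_pos: [0.5273, 0.2658, 0.2034]
ee_rot: [0.001, 0.98, 0.198, -0.001]
force: [0.5, -0.0, -1.3]
finger_gap: 0.0244
grasp_force: 78.7
[ 0.01201994  0.37785288 -0.66874158  1.74269135  0.25879188  1.11246614
 -1.91166115]
```

View pics/over.png

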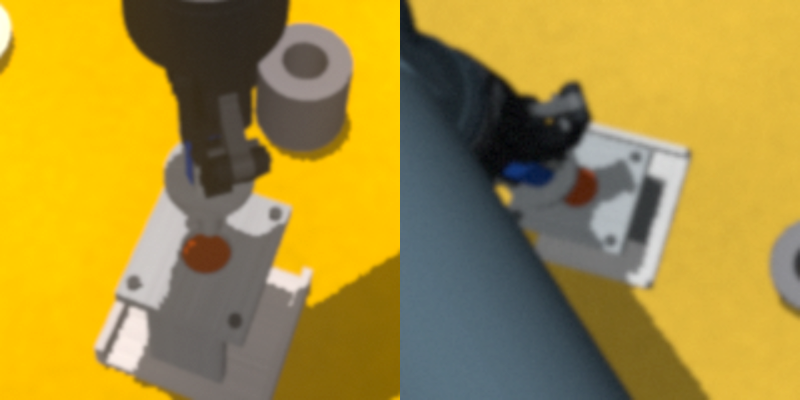

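```bash

python3 -m jog '[[[0,0.01,-0.1],0,-1],[[0,0.01,-0.2],0,-1],[[0,0.01,-0.27],0,-1],[[0,0.01,-0.3],0,-1],[[0,0.01,-0.3],0,-1]]'
python3 -m jog '[[[0,0,-0.03],0,-1],[[0,0,-0.06],0,-1],[[0,0,-0.09],0,-1],[[0,0,-0.12],0,-1],[[0,0,-0.15],0,-1],[[0,0,-0.18],0,-1],[[0,0,-0.18],0,-1]]'
```

```text
time: 7.1
eef_pos: [0.5271, 0.2684, 0.1676]
ee_rot: [0.0, 0.98, 0.199, -0.001]
force: [-0.2, 0.3, -1.9]
finger_gap: 0.0243
grasp_force: 78.7
time: 7.8
eef_pos: [0.5286, 0.2711, 0.1478]
ee_rot: [-0.002, 0.98, 0.199, 0.002]
force: [0.9, 4.8, 2.1]
finger_gap: 0.0242
grasp_force: 78.6
```

```bash

python3 -m jog '[[[0,-0.01,-0.03],0,-1],[[0,-0.01,-0.06],0,-1],[[0,-0.01,-0.09],0,-1],[[0,-0.01,-0.09],0,-1]]'
python3 - <<'E'
from h import *
s=cam("side")["color"];t=cam("top")["color"]
cv2.imwrite("pics/push.png",np.clip(np.hstack([cv2.resize(s[280:480,200:400],(400,400)),cv2.resize(t[160:320,100:260],(400,400))])*1.4,0,255).astype(np.uint8)[...,::-1])
E
```

```text
time: 8.2
eef_pos: [0.5265, 0.2647, 0.1342]
ee_rot: [0.002, 0.98, 0.198, -0.003]
force: [-0.4, 0.1, -1.2]
finger_gap: 0.0245
grasp_force: 78.5
```

View pics/push.png

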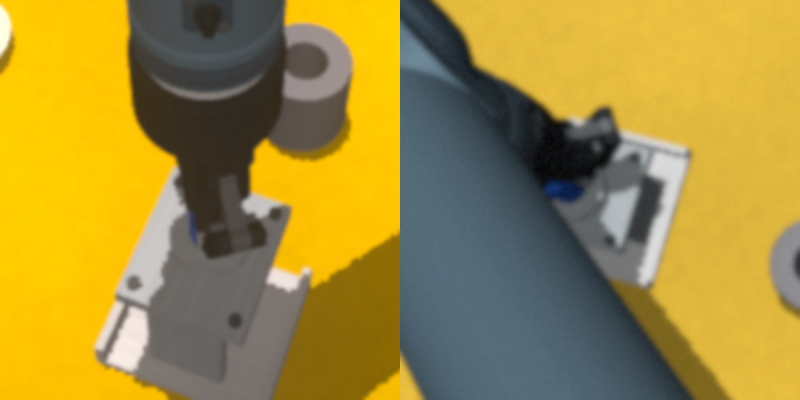

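```bash

python3 -m jog '[[[0,0.01,-0.03],0,-1],[[0,0.01,-0.06],0,-1],[[0,0.01,-0.075],0,-1],[[0,0.01,-0.075],0,-1],[[0,0.01,-0.075],0,-1],[[0,0.01,-0.075],0,-1]]'
```

```text
time: 8.9
eef_pos: [0.5279, 0.2689, 0.1275]
ee_rot: [0.0, 0.98, 0.199, 0.0]
force: [0.6, -0.2, -1.7]
finger_gap: 0.0247
grasp_force: 78.6
```

```bash

python3 -m jog '[[[0,0,-0.03],0,-1],[[0,0,-0.03],0,-1],[[0,0,-0.03],0,-1]]'
python3 -m jog '[[[0,0,0.1],0,-1],[[0,0,0.25],0,-1],[[0,0,0.45],0,-1],[[0,0,0.65],0,-1],[[0,0,0.68],0,-1],[[0,0,0.68],0,-1]]'
python3 -m jog '[[[-0.07,-0.24,0],0,-1],[[-0.14,-0.5,0],0,-1],[[-0.21,-0.725,0],0,-1],[[-0.21,-0.725,0],0,-1],[[-0.21,-0.725,0],0,-1]]'
python3 - <<'E'
from h import *
s=cam("side")["color"];t=cam("top")["color"]
for n in("side","top"):
    for d in finder.search_frame(n,"spent_centre")[:2]: print(n,d["xy"],d["confidence"])
cv2.imwrite("pics/after.png",np.clip(np.hstack([cv2.resize(s[280:480,200:400],(400,400)),cv2.resize(t[160:320,100:260],(400,400))])*1.6,0,255).astype(np.uint8)[...,::-1])
E
```

```text
time: 9.2
eef_pos: [0.5277, 0.2687, 0.1237]
ee_rot: [0.0, 0.98, 0.199, -0.0]
force: [0.7, -0.3, -0.8]
finger_gap: 0.0244
grasp_force: 78.6
time: 9.8
eef_pos: [0.5286, 0.2694, 0.2069]
ee_rot: [-0.0, 0.98, 0.199, 0.001]
force: [-0.1, -0.2, -0.9]
finger_gap: 0.0242
grasp_force: 78.5
time: 10.3
eef_pos: [0.5019, 0.1807, 0.2042]
ee_rot: [0.0, 0.98, 0.198, -0.001]
force: [0.5, -0.0, -0.9]
finger_gap: 0.0242
grasp_force: 78.7
side [330.7, 317.5] 0.71
top [208.5, 246.5] 0.71
```

View pics/after.png

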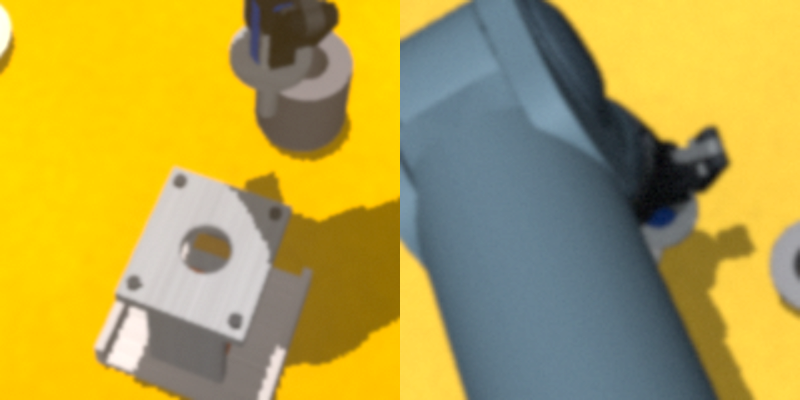

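```bash

python3 -m jog '[[[-0.07,-0.24,0],0,-1],[[-0.14,-0.5,0],0,-1],[[-0.205,-0.735,0],0,-1],[[-0.205,-0.735,0],0,-1],[[-0.205,-0.735,0],0,-1],[[-0.205,-0.735,0],0,-1]]'
python3 - <<'E'
from h import *
f=cam("side");s=f["color"]; st=readout.get_state(); print(st['eef_pos'])
hsv=cv2.cvtColor(s,cv2.COLOR_RGB2HSV); m=cv2.inRange(hsv,(0,130,30),(13,255,255))[360:480,200:400]
N,_,q,c=cv2.connectedComponentsWithStats(m)
for i in range(1,N):
    if q[i,4]>4: print(q[i],c[i]+[200,360])
A=cv2.resize(s[250:360,300:410],(400,400),interpolation=2);B=cv2.resize(s[370:480,245:355],(400,400),interpolation=2)
cv2.imwrite("pics/ret.png",np.clip(np.hstack([A,B])*1.7,0,255).astype(np.uint8)[...,::-1])
E
```

```text
time: 11.1
eef_pos: [0.4784, 0.0956, 0.2058]
ee_rot: [-0.001, 0.98, 0.2, 0.001]
force: [-0.4, 0.4, -1.3]
finger_gap: 0.0246
grasp_force: 78.9
[0.47834501 0.09574728 0.20575106]
```

View pics/ret.png

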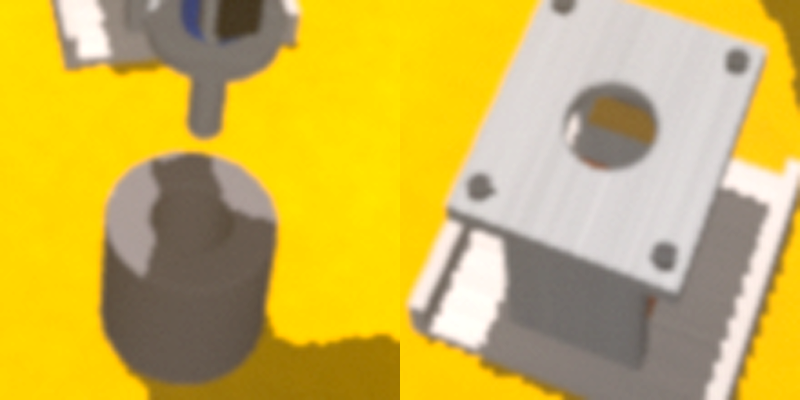

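```bash
python3 - <<'E'
from h import *
f=cam("side"); print(readout.get_state()['eef_pos'])
k=110/400
P=lambda u,v:(300+(u+.5)*k-.5,250+(v+.5)*k-.5)
print("tip",atz(f,P(206,128),.135),"holder rim",atz(f,P(190,222),.07))
E
```

```text
[0.47828928 0.09560912 0.20568361]
tip [0.47659213 0.09548794 0.135     ] holder rim [0.47879964 0.09214324 0.07      ]
```

```bash

python3 -m jog '[[[0.01,-0.03,0],0,-1],[[0.01,-0.03,-0.15],0,-1],[[0.01,-0.03,-0.35],0,-1],[[0.01,-0.03,-0.55],0,-1],[[0.01,-0.03,-0.75],0,-1],[[0.01,-0.03,-0.85],0,-1],[[0.01,-0.03,-0.92],0,-1],[[0.01,-0.03,-0.95],0,-1],[[0.01,-0.03,-0.95],0,-1],[[0.01,-0.03,-0.95],0,-1]]'
```

```text
time: 12.2
eef_pos: [0.4802, 0.0903, 0.0924]
ee_rot: [0.0, 0.98, 0.199, 0.001]
force: [-0.1, 0.1, -1.1]
finger_gap: 0.0242
grasp_force: 78.9
```

```bash

python3 -m jog '[[[-0.02,0.015,-0.02],0,-1],[[-0.02,0.015,-0.04],0,-1],[[-0.02,0.015,-0.05],0,-1],[[-0.02,0.015,-0.06],0,-1],[[-0.02,0.015,-0.06],0,-1],[[-0.02,0.015,-0.06],0,-1]]'
```

```text
time: 12.8
eef_pos: [0.4767, 0.0919, 0.0857]
ee_rot: [0.001, 0.98, 0.199, -0.0]
force: [-4.8, -1.6, 9.0]
finger_gap: 0.0244
grasp_force: 80.2
```

```bash

python3 -m jog '[[[0,0,0],0,0],[[0,0,0],0,1],[[0,0,0],0,1],[[0,0,0],0,1],[[0,0,0],0,1],[[0,0,0],0,1],[[0,0,0],0,1],[[0,0,0],0,1]]' 40
python3 -m jog '[[[0,0,0.1],0,1],[[0,0,0.3],0,1],[[0,0,0.6],0,1],[[0,0,1],0,1],[[0,0,1],0,1]]'
python3 -m jog '[[[-0.3,-0.4,0],0,1],[[-0.3,-0.8,0],0,1],[[-0.3,-1,0],0,1],[[-0.3,-1,0],0,1]]'
python3 -m jog '[[[-0.3,-0.4,0],0,1],[[-0.3,-0.8,0],0,1],[[-0.3,-1,0],0,1],[[-0.3,-1,0],0,1],[[-0.3,-1,0],0,1]]'
python3 - <<'E'
from h import *
fs=cam("side");ft=cam("top");s=fs["color"];t=ft["color"]
c=lambda im,x,y,w,h:cv2.resize(im[y:y+h,x:x+w],(400,300),interpolation=2)
im=np.vstack([np.hstack([c(t,135,195,100,75),c(t,240,225,100,75)]),np.hstack([c(s,245,365,100,75),c(s,310,270,100,75)])])
cv2.imwrite("pics/end.png",np.clip(im*1.5,0,255).astype(np.uint8)[...,::-1])
for n,im in(("side",s),("top",t)):
    k=cv2.inRange(cv2.cvtColor(im,cv2.COLOR_RGB2HSV),(105,120,60),(130,255,255)); z=np.zeros_like(k); z[230:320,230:400]=k[230:320,230:400]
    N,_,q,ce=cv2.connectedComponentsWithStats(z)
    for i in range(1,N):
        if q[i,4]>25: print(n,q[i],ce[i])
    for l in("spent_centre","fresh_centre"):
        for d in finder.search_frame(n,l)[:2]: print(n,l,d["xy"],d["confidence"])
E
```

```text
time: 13.6
eef_pos: [0.4768, 0.0918, 0.0842]
ee_rot: [-0.0, 0.98, 0.199, -0.0]
force: [-1.1, 0.4, -0.4]
finger_gap: 0.0851
grasp_force: 0.0
time: 14.1
eef_pos: [0.4822, 0.0937, 0.212]
ee_rot: [0.001, 0.98, 0.199, 0.007]
force: [0.8, -0.6, 0.7]
finger_gap: 0.0852
grasp_force: 0.0
time: 14.5
eef_pos: [0.4401, -0.0336, 0.2046]
ee_rot: [0.001, 0.981, 0.194, -0.0]
force: [-0.3, 0.4, 0.6]
finger_gap: 0.0852
grasp_force: 0.0
time: 15.0
eef_pos: [0.4052, -0.1476, 0.2046]
ee_rot: [-0.0, 0.98, 0.198, 0.0]
force: [0.3, 1.0, 0.6]
finger_gap: 0.0853
grasp_force: 0.0
side [349 282  16  14 182] [356.3021978  288.46703297]
top [256 258  14  14 161] [262.54037267 264.52173913]
```

View pics/end.png

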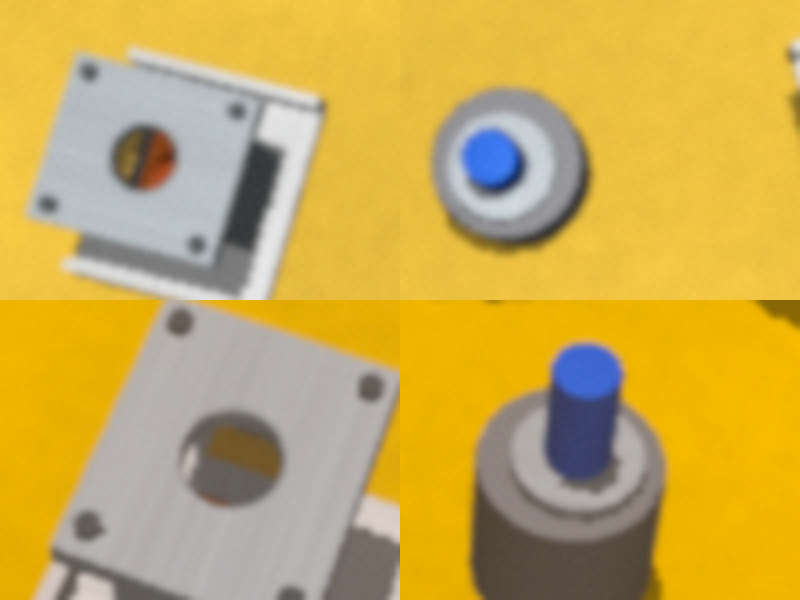

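```bash
python3 - <<'E'
from h import *
ft=cam("top");fs=cam("side")
for z in(.028,.04,.06,.08): print(z,atz(ft,(135+146/4-.4,195+157/4-.4),z), atz(fs,(245+215/4-.4,365+202/4-.4),z))
print(atz(ft,(262.5,264.5),.126),atz(ft,(263.457,263.2),.126),atz(fs,(356.3,288.47),.126),atz(fs,(354.58,287.53),.126))
E
```

```text
0.028 [0.53777922 0.28909669 0.028     ] [0.5377587  0.24359717 0.028     ]
0.04 [0.53610388 0.28553252 0.04      ] [0.53682978 0.24930306 0.04      ]
0.06 [0.53331165 0.27959223 0.06      ] [0.53528159 0.25881288 0.06      ]
0.08 [0.53051943 0.27365194 0.08      ] [0.5337334  0.26832271 0.08      ]
[0.47293112 0.09265546 0.126     ] [0.475291   0.09104378 0.126     ] [0.47599469 0.09463188 0.126     ] [0.47852412 0.09325526 0.126     ]
```

```bash
python3 -c "
from station import env
print(env.sign_off())"
```

```text
the job is handed in; nothing more can be done
None
```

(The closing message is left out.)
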